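Slide a wet test panel into the curing stand

ROBOT

A 6-joint arm with a two-finger parallel gripper is mounted at the origin on the work surface. World frame = base frame: x ahead of the robot, y to its left, z up, the work surface at z = 0. Lengths are in m, angles in degrees, forces in N, time in s.
With the tool pointing down it reaches from about 0.25 to 0.725 m from the base axis. Payload 9.7 kg.
Tool frame: the origin (TCP) lies on the centre line of the jaws, within the pads' length; the fingertips stand 17 mm ahead of it and the grasp point (between the pads) lies 2 mm behind it (bot.tip_extent is the distance from the TCP to the fingertips, in m); z points along the fingers, y is the line along which they close (so a half turn about z gives the same grasp; the last joint's range is limited). The gripper opens to 85 mm and grips with 20 to 120 N. Pads are 22 mm wide; open, the fingers measure 114 mm over their backs; the gripper's body (76 mm by 85 mm) begins 54 mm behind the grasp point. The pads swing forward as they close: fully open they stand 13 mm farther back than shut.
Start: joints at [74.542, 4.979, 10.078, 95.1, 0, 90], TCP at [0.147, 0.53, 0.248] pointing down, gripper open.
Joint ranges: [-179.16, 179.16], [-48.56, 103.87], [-65.8, 70.77], [-126.05, 130.52], [-82.76, 87.17], [-180, 180]. Speed limits (degrees/s): [127.2, 127.2, 147.25, 180, 180, 180].

INTERFACE

Orientations are given as [roll, pitch, yaw] about the fixed x, y, z axes, in that order (R = Rz(yaw) Ry(pitch) Rx(roll)).
In Python, from workcell import bot gives the robot as it stands.
- The arm moves only by the tool carry_out, never from a script. Its argument "moves" is text: rows parted by semicolons, each of 7 numbers parted by spaces: the shift along the tool's x, y, z in mm, then the turn, a rotation vector about the tool's x, y, z in degrees, then the finger opening in mm, from 0 to 85.4. A call has 1 to 20 rows; each row is the pose to reach, as a shift and turn from the pose commanded when the call began, along the tool's axes at that moment; what a row does not reach only later rows make up. A row lasts 1/10 s, in which the tool goes at most 50 mm and 8.59 degrees, less where a joint would pass 70% of its speed; a pose out of reach is approached as far as the arm can. A call with a gripper value outside its range is refused whole. The fingers move at their own pace and stop on an object; "force" is the grip in N (left out, the last holds). Time passes only in rows, so rows that repeat a pose let the fingers close. It gives the time, the measured TCP pose, the force, the opening and the grip force at its end, in the units of the state.
- bot.get_obs(): the state, without advancing time (a new reading comes with each control period).
- bot.camera(name): name is "side" or "top" or "wrist"; returns a dict with "img" (400x640x3 uint8, red, green, blue), "mtx" (3x3 intrinsics, pixels), "k1" (the pictures are not rectified: a ray, as slopes to the right and down, at radius r is drawn at 1 + k1 r^2 times it, then the intrinsics apply), "position" and "orientation" of the camera in the world; the wrist camera has in their place "mount" (4x4, takes a point from camera to tool coordinates, whose origin is the TCP and whose axes are the flange's). Camera axes: x right, y up, looking along -z (the intrinsics and any distortion apply to the point x, -y, -z); pixel columns grow to the right and rows downward; lengths in m; the calibration is good to about 2 mm. A picture is of the moment at which its call begins: read the wrist's pose just before it. There is no depth.
- bot.job_done(): hands the job in; it is judged then, once.
The state is a dict: "time": time; "q": joint angles; "qd": joint speeds; "joint_efforts": joint torques, N m; "ee_pos": TCP position; "tcp_rot": TCP orientation; "wrist_force": force on the tool from outside, world axes, zero at the start; "torque": the same for the moment, N m; "opening": finger opening in m; "grasp_force": force on a finger pad.
Only numpy, scipy, OpenCV 4.12 (cv2) and the standard library are available. Lean on these libraries where they do the work, as an engineer would, in place of code of your own. Each camera call takes 0.05 s, during which the arm holds its last target. There are 200 camera calls.

TASK

The paint on the test panel is still wet. Without lifting the carrier board it lies on or touching the paint, push the board along the bench with your fingertips through the narrow mouth between the two black guide shoes of the infrared curing stand, until its front edge sits square against the yellow stop bar in front of the lamp. Leave the beaker, the lidded cup and the red cap where they are.

Things in the scene. Friction and masses are not known exactly. Their poses are not given: they have to be found in the camera images.
- carrier: loose flat carrier board, plywood with aluminium edging: 160 mm long (its x axis), 104 mm wide (y), 22 mm high, upright sides; a 5 mm wide raised edge runs round its top, 6 mm above the plywood. About 0.4 kg, it slides flat on the bench (friction varies). Origin: centre of its underside. Its +x end is the front, which goes in first
- panel: sheet-metal test panel with wet yellow-orange paint, 146 x 90 x 3 mm, lying loose in the top of the carrier board, its painted face 3 mm below the top of the raised edge; about 0.13 kg. It rides along with the board. Origin: centre of its underside, x axis along its length
- stand: infrared curing stand fixed to the bench: a low yellow U-shaped frame, open towards the carrier board, two side rails 25 mm high and 132 mm apart inside; a red lamp head on two posts at the closed end, beyond x = 190 mm, 0.32 m high. Frame and bolt lugs reach y = +-120 mm. Origin: at bench level midway between the two black guide shoes; x axis points into the stand, z up
- mouth (a point): middle of the mouth of the stand, at half height (16 mm) of the two black guide shoes. Same axes as the stand. Shoes: fixed, 32 mm high, 26 mm wide, from x = -27 to +27 mm, ends rounded to 13 mm radius; clear gap between them 110 mm (y = -55 to +55 mm), so the board has 3 mm each side
- stop (a point): middle of the stop bar's face, 12.5 mm above the bench, 193 mm beyond the mouth; bar 25 mm high, fixed. Same axes as the stand. With the board home its centre is 80 mm before this face and its rear edge 33 mm past the middle of the mouth, just past the shoes, so the pushing fingers must follow it between the shoes
- beaker: bystander: open olive-brown plastic mixing beaker, 86 mm across, 115 mm high, beside the stand. Origin: centre of its underside
- guncup: bystander: ochre spray-gun cup with dark green screw collar, 78 mm across, 118 mm high, beside the stand. Origin: centre of its underside
- cap: bystander: small red plastic plug cap, 32 mm across, 26 mm high, beside the stand. Origin: centre of its underside
Things that resemble listed ones, but are neither listed nor needed, are in the scene too. What is meant by the carrier is not blue, orange or purple, and is the larger of those in its own colour.

How it is judged:
By the outcome, as a careful person would: the job done as asked, in the order asked, and still so for the second after the job is handed in, with the robot touching nothing.
It also fails if it takes over 70 s, if anything falls off the work surface, if the arm or the gripper's body presses on something with over 40 N, if the wrist force passes 120 N, or if a joint passes its speed limit or range.

## Working session

There is one attempt and no reset: what is moved stays moved. The work goes in short steps, Python scripts to look and compute and a tool call to move; the robot and the scene stay as the last step left them, time stands still between calls to the robot, and variables do not carry over. Pictures are saved under pics/ and viewed, at most 10 in all, crops included, and the job is handed in when it is done.

Besides the shell and the picture viewer there is one more tool, called after "Emit:" by a JSON object that holds its "method" and its "body", one argument or row to a line. carry_out: Moves the arm, as the interface text tells. Its arguments: {"type":"object","properties":{"moves":{"type":"string"},"force":{"type":"number"}},"required":["moves"]}

```bash
mkdir -p pics
cat > h.py <<'E'
import numpy as np, cv2
from scipy.spatial.transform import Rotation as R
from workcell import bot
def save(c,n,crop=None,s=1):
    im=c["img"][:,:,::-1]
    if crop: x0,y0,x1,y1=crop; im=im[y0:y1,x0:x1]
    cv2.imwrite("pics/"+n,cv2.resize(im,None,fx=s,fy=s,interpolation=cv2.INTER_CUBIC))
def pose(c):
    if "mount" in c:
        o=bot_pose; M=o@np.array(c["mount"]); return M[:3,:3],M[:3,3]
    a=np.array(c["orientation"])
    Rm=a if a.shape==(3,3) else R.from_euler("xyz",a,degrees=True).as_matrix()
    return Rm,np.array(c["position"])
bot_pose=np.eye(4)
def setpose():
    o=bot.get_obs(); bot_pose[:3,3]=o["ee_pos"]
    a=np.array(o["tcp_rot"]); bot_pose[:3,:3]=a if a.shape==(3,3) else R.from_euler("xyz",a,degrees=True).as_matrix()
def pt(c,u,v,z):
    K=np.array(c["mtx"]); k1=c["k1"]
    n=cv2.undistortPoints(np.array([[[u,v]]],float),K,np.array([k1,0,0,0.]))[0,0]
    Rm,p=pose(c); d=Rm@np.array([n[0],-n[1],-1]); t=(z-p[2])/d[2]
    return p+t*d
def proj(c,P):
    Rm,p=pose(c); q=Rm.T@(np.array(P)-p); x,y=q[0]/-q[2],-q[1]/-q[2]
    f=1+c["k1"]*(x*x+y*y); K=np.array(c["mtx"]); return K[0,0]*x*f+K[0,2],K[1,1]*y*f+K[1,2]
E
python3 - <<'E'
from h import *
import pickle
t=bot.camera("top"); s=bot.camera("side")
pickle.dump((t,s),open("c.pkl","wb"))
save(t,"top.png",None,1.25); save(s,"side.png",None,1.25)
for c in(t,s): print({k:v for k,v in c.items() if k!="img"})
print(bot.get_obs(), bot.tip_extent)
E
```

```text
{'mtx': array([[477.96492142,   0.        , 323.3586205 ],
       [  0.        , 477.96492142, 199.04045463],
       [  0.        ,   0.        ,   1.        ]]), 'k1': -0.12594734119656611, 'position': array([ 0.31606139, -0.05465837,  1.21472023]), 'orientation': array([ 7.50857546e+00, -5.26819587e-03, -8.93139959e+01])}
{'mtx': array([[502.90070737,   0.        , 325.93177963],
       [  0.        , 502.90070737, 197.11744425],
       [  0.        ,   0.        ,   1.        ]]), 'k1': -0.0645758180673244, 'position': array([0.42303132, 0.9863483 , 0.75103715]), 'orientation': array([  56.1783695 ,   -0.27053767, -178.02474531])}
{'time': 0.1, 'q': array([ 7.45406593e+01,  5.00926025e+00,  1.00395602e+01,  9.51001097e+01,
       -4.69475799e-04,  9.00015446e+01]), 'qd': array([-0.06549155, -0.05081546,  0.12610654,  0.01867008, -0.09615684,
       -0.02311698]), 'joint_efforts': array([ 2.36459191e-04, -5.21559978e+01,  4.65655160e+01,  1.58383063e-02,
       -2.34798813e-05, -1.68735801e-05]), 'ee_pos': array([0.14655801, 0.5299229 , 0.24764644]), 'tcp_rot': array([-1.79930190e+02,  4.71357436e-04,  1.64539115e+02]), 'wrist_force': array([ 0.02045594, -0.01898183, -0.28254577]), 'torque': array([ 0.02614177, -0.04194127,  0.00708939]), 'grasp_force': 0.0, 'opening': 0.08537905024155362} 0.017
```

View pics/top.png

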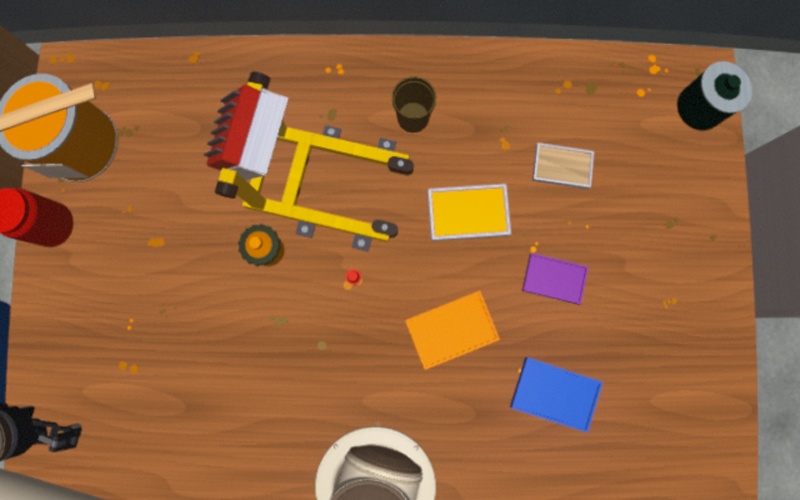

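View pics/side.png

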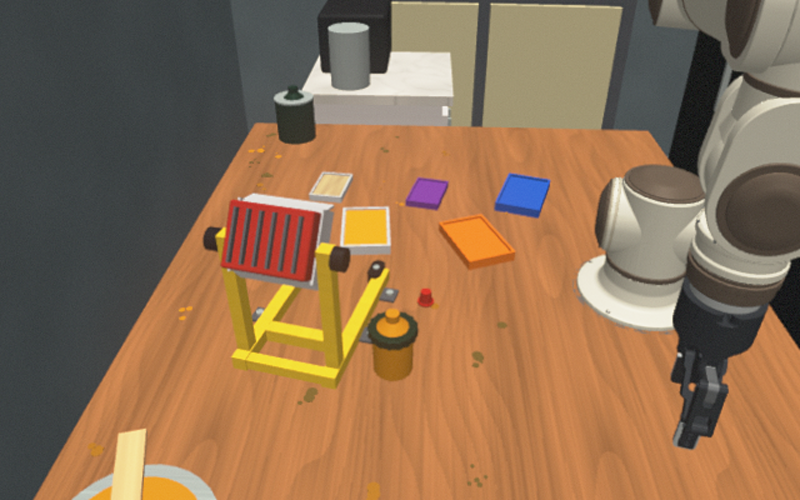

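The top view (800x500) shows these things that could be taken for the carrier:
- a tray with a yellow panel at (470,212)
- a small bare plywood tray at (563,165)
- a purple tray at (555,278)
- an orange tray at (452,330)
- a blue tray at (556,394)

By the description it is the tray at (470,212): plywood and aluminium, the larger of the two, with the painted panel on it. The shoes are at (400,165) and (385,228). I'll check the choice in a close crop.

Run:
```python
from h import *
import pickle
t,s=pickle.load(open("c.pkl","rb"))
save(t,"crop.png",(180,90,420,210),3.3)
```

```text
(no output)
```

View pics/crop.png

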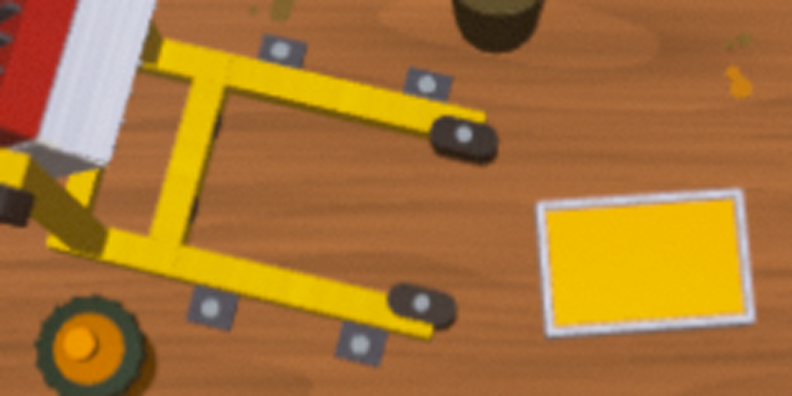

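The crop shows the carrier with its white-aluminium rim and yellow panel, corners at (537,203), (742,190), (755,322) and (548,336). The shoe bolts are at (464,134) and (421,302), and the stop bar face runs from (226,90) to (183,245).

Run:
```python
from h import *
import pickle
t,s=pickle.load(open("c.pkl","rb"))
f=lambda u,v,z: pt(t,180+(u+.5)/3.3-.5,90+(v+.5)/3.3-.5,z)
c=np.array([f(u,v,.022) for u,v in [(537,203),(742,190),(755,322),(548,336)]])
print(c.round(4)); ctr=c.mean(0); ax=(c[0]+c[3]-c[1]-c[2])/2; ay=(c[0]+c[1]-c[2]-c[3])/2
print("board",ctr, "len",np.linalg.norm(ax),np.linalg.norm(ay),"yaw",np.degrees(np.arctan2(ax[1],ax[0])),np.degrees(np.arctan2(-ay[0],ay[1]))-0)
a,b=f(464,134,.033),f(421,302,.033); print("shoes",a,b,np.linalg.norm(a-b))
m=(a+b)/2; d=a-b; print("mouth",m,"yaw from shoes",np.degrees(np.arctan2(d[0],-d[1])))
p,q=f(226,90,.025),f(183,245,.025); d=p-q; print("stop",p,q,"yaw",np.degrees(np.arctan2(d[0],-d[1])),(p+q)/2)
yaw=np.degrees(np.arctan2(d[0],-d[1]))
for k,(u,v) in dict(beaker=(496,15),cap=(0,0)).items(): print(k,f(u,v,.115))
print("guncup",f(80,342,.118)); print("cap",pt(t,352/1.25,276/1.25,.026))
```

```text
[[ 0.5972 -0.1     0.022 ]
 [ 0.6099 -0.2596  0.022 ]
 [ 0.5061 -0.2682  0.022 ]
 [ 0.4932 -0.1091  0.022 ]]
board [ 0.55158308 -0.18421048  0.022     ] len 0.1598908028663612 0.10429100549174027 yaw 94.58668821238155 -85.11726165633429
shoes [ 0.64853218 -0.04288158  0.033     ] [ 0.51651591 -0.01192376  0.033     ] 0.1355974994121333
mouth [ 0.58252405 -0.02740267  0.033     ] yaw from shoes 76.80259920860388
stop [0.68479879 0.14427246 0.025     ] [0.56049288 0.17305349 0.025     ] yaw 76.96379664136332 [0.62264583 0.15866298 0.025     ]
beaker [ 0.71551158 -0.06584158  0.115     ]
cap [0.72597769 0.30079451 0.115     ]
guncup [0.4708173  0.22627744 0.118     ]
cap [0.41668989 0.05069981 0.026     ]
```

Emit:
{"method": "carry_out", "body": {
  "moves": "-487 -623 0 0 0 87.5 0;-487 -623 0 0 0 87.5 0;-487 -623 0 0 0 87.5 0;-487 -623 0 0 0 87.5 0;-487 -623 0 0 0 87.5 0;-487 -623 0 0 0 87.5 0;-487 -623 0 0 0 87.5 0;-487 -623 0 0 0 87.5 0;-487 -623 0 0 0 87.5 0;-487 -623 0 0 0 87.5 0;-487 -623 0 0 0 87.5 0;-487 -623 0 0 0 87.5 0;-487 -623 0 0 0 87.5 0;-487 -623 0 0 0 87.5 0;-487 -623 0 0 0 87.5 0;-487 -623 0 0 0 87.5 0;-487 -623 0 0 0 87.5 0;-487 -623 0 0 0 87.5 0;-487 -623 0 0 0 87.5 0;-487 -623 0 0 0 87.5 0",
  "force": 40
}}

```text
time: 2.1
ee_pos: [0.4497, -0.1992, 0.2487]
tcp_rot: [180.0, 0.0, 77.1]
wrist_force: [-0.5, 0.6, -0.3]
opening: 0.0002
grasp_force: 0.0
```

```bash
cat >> h.py <<'E'
def row(x,y,z,yaw):
    setpose(); T=bot_pose; d=T[:3,:3].T@(np.array([x,y,z])-T[:3,3])
    r=(R.from_matrix(T[:3,:3]).inv()*R.from_euler("xyz",[180,0,yaw],degrees=True)).as_rotvec(degrees=True)
    return (d*1000).round(1),r.round(2)
# stand frame (estimate)
M=np.array([0.5825,-0.0274]); SY=76.9
def st(a,b):  # along, left (m) -> world xy
    c,s=np.cos(np.radians(SY)),np.sin(np.radians(SY)); return M+a*np.array([c,s])+b*np.array([-s,c])
def inst(p):
    c,s=np.cos(np.radians(SY)),np.sin(np.radians(SY)); d=np.array(p)[:2]-M; return np.array([d@[c,s],d@[-s,c]])
E
python3 - <<'E'
from h import *
import pickle
setpose(); w=bot.camera("wrist"); pickle.dump((w,bot_pose),open("w.pkl","wb"))
save(w,"w1.png",None,1.25); print(w["mount"],w["mtx"],w["k1"])
print(row(.64,-.247,.248,77),row(.64,-.247,.024,77))
E
```

```text
[[ 3.75458095e-04  9.63151720e-01  2.68958406e-01  6.77786478e-02]
 [ 9.99999815e-01 -2.33148613e-04 -5.61055296e-04 -2.76929591e-05]
 [-4.77674094e-04  2.68958567e-01 -9.63151629e-01 -1.25896432e-01]
 [ 0.00000000e+00  0.00000000e+00  0.00000000e+00  1.00000000e+00]] [[339.57567266   0.         322.91980987]
 [  0.         339.57567266 198.53683611]
 [  0.           0.           1.        ]] -0.03605915144729121
(array([ -4.2, 196.1,   0.9]), array([0.04, 0.01, 0.12])) (array([ -4.2, 195.9, 224.9]), array([0.04, 0.01, 0.12]))
```

View pics/w1.png

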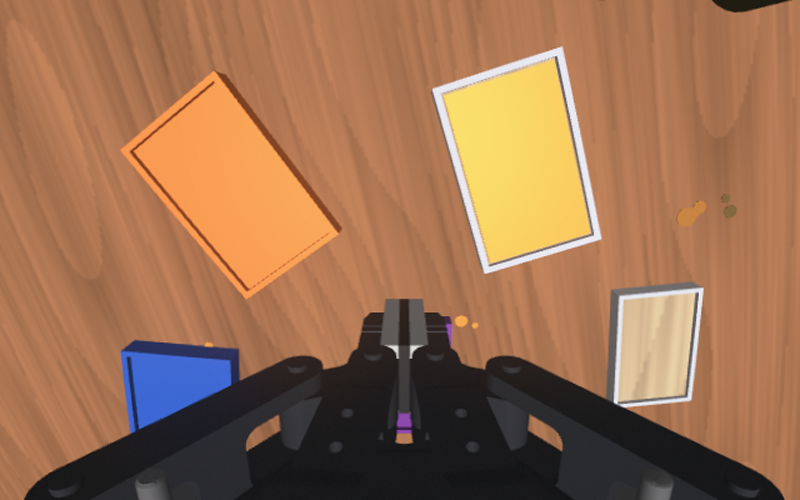

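The wrist view shows the carrier's corners at (433,90), (562,48), (600,238) and (486,272). The small plywood tray is to its right, at about (612-703, 285-405).

Run:
```python
import h
from h import *
import pickle
w,P=pickle.load(open("w.pkl","rb")); h.bot_pose[:]=P
c=np.array([pt(w,u/1.25,v/1.25,.022) for u,v in [(433,90),(562,48),(600,238),(486,272)]])
ax=c[0]+c[1]-c[2]-c[3]; print(c.mean(0),np.degrees(np.arctan2(ax[1],ax[0])),np.linalg.norm(ax)/2,inst(c.mean(0)))
print("tray",[pt(w,u/1.25,v/1.25,.015).round(3) for u,v in [(612,290),(703,287),(692,400),(614,405)]])
```

```text
[ 0.55292084 -0.18331561  0.022     ] 94.9004970594872 0.1584666422626235 [-0.15856221 -0.00652909]
tray [array([ 0.619, -0.312,  0.015]), array([ 0.703, -0.329,  0.015]), array([ 0.689, -0.45 ,  0.015]), array([ 0.611, -0.436,  0.015])]
```

Emit:
{"method": "carry_out", "body": {
  "moves": "-4 50 0 0 0 0 0;-4 100 0 0 0 0 0;-4 150 0 0 0 0 0;-4 196 0 0 0 0 0;-4 196 50 0 0 0 0;-4 196 100 0 0 0 0;-4 196 150 0 0 0 0;-4 196 190 0 0 0 0;-4 196 215 0 0 0 0;-4 196 224 0 0 0 0;-4 196 224 0 0 0 0"
}}

```text
time: 3.25
ee_pos: [0.6396, -0.2472, 0.0238]
tcp_rot: [-179.9, -0.0, 77.1]
wrist_force: [-0.5, 0.1, 0.0]
opening: -0.0001
grasp_force: 0.0
```

Emit:
{"method": "carry_out", "body": {
  "moves": "0 -6 0 0 0 0 0;0 -11 0 0 0 0 0;0 -15 0 0 0 0 0;0 -18 0 0 0 0 0;0 -21 0 0 0 0 0;0 -24 0 0 0 0 0;0 -27 0 0 0 0 0;0 -30 0 0 0 0 0;0 -30 0 0 0 0 0"
}}

```text
time: 4.15
ee_pos: [0.6104, -0.2412, 0.0242]
tcp_rot: [-180.0, -0.0, 77.0]
wrist_force: [1.4, -0.4, 0.4]
opening: 0.0001
grasp_force: 0.7
```

```bash
cat >> h.py <<'E'
def board(show=None):
    """carrier pose from the top camera: rim mask is bright grey + yellow panel"""
    t=bot.camera("top"); im=t["img"]; hsv=cv2.cvtColor(im,cv2.COLOR_RGB2HSV)
    m=cv2.inRange(hsv,(22,150,120),(32,255,255)); m[:,:]=m; 
    n,lab,stt,cen=cv2.connectedComponentsWithStats(m)
    best=None
    for i in range(1,n):
        if not 800<stt[i,4]<6000: continue
        ys,xs=np.where(lab==i); (c,wh,a)=cv2.minAreaRect(np.c_[xs,ys].astype(np.float32))
        if wh[0]*wh[1]*0.8<stt[i,4]: best=cv2.boxPoints((c,wh,a))
    q=np.array([pt(t,u,v,.019)[:2] for u,v in best]); ctr=q.mean(0)
    e=max([q[1]-q[0],q[2]-q[1]],key=np.linalg.norm); 
    if e[1]<0: e=-e
    if show: save(t,show,(180,90,420,230),3.3)
    return ctr,np.degrees(np.arctan2(e[1],e[0])),inst(ctr).round(4),[np.linalg.norm(q[1]-q[0]),np.linalg.norm(q[2]-q[1])]
E
python3 - <<'E'
from h import *
print(board("b1.png")); o=bot.get_obs(); print(o["ee_pos"],o["wrist_force"],inst(o["ee_pos"]))
E
```

```text
Traceback (most recent call last):
  File "h.py", line 46, in board
    q=np.array([pt(t,u,v,.019)[:2] for u,v in best]); ctr=q.mean(0)
                                              ^^^^
TypeError: 'NoneType' object is not iterable
```

Run:
```python
from h import *
t=bot.camera("top"); save(t,"b1.png",(180,80,420,230),3.3)
setpose(); w=bot.camera("wrist"); cv2.imwrite("pics/b1.png",np.vstack([cv2.imread("pics/b1.png")[:300],cv2.resize(w["img"][:240,:,::-1],(792,297))]))
```

```text
(no output)
```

View pics/b1.png

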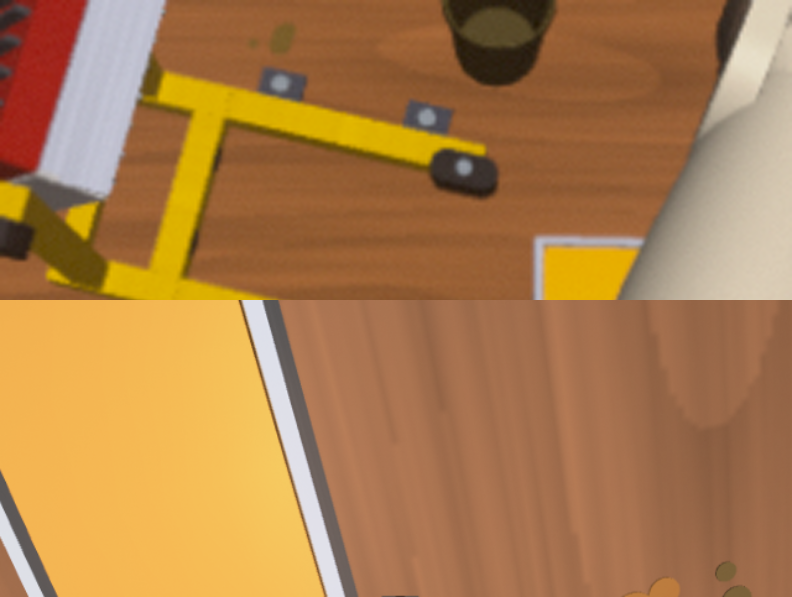

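The top strip shows the board's front-left corner at (537,240), with the edge now about level, so it has turned about 4°. The arm hides the rest. In the wrist strip below, the fingers sit against the right rim. I'll push a bit more, then back off, lift and look.

Emit:
{"method": "carry_out", "body": {
  "moves": "0 -3 0 0 0 0 0;0 -6 0 0 0 0 0;0 -9 0 0 0 0 0;0 -9 0 0 0 0 0;0 10 0 0 0 0 0;0 20 0 0 0 0 0;0 20 -50 0 0 0 0;-40 0 -100 0 0 0 0;-80 -20 -150 0 0 0 0;-100 -40 -200 0 0 0 0;-100 -40 -225 0 0 0 0;-100 -40 -225 0 0 0 60"
}}

```text
time: 5.5
ee_pos: [0.5484, -0.3313, 0.2553]
tcp_rot: [179.7, 0.1, 76.9]
wrist_force: [-0.2, 0.7, 0.1]
opening: 0.0132
grasp_force: 0.0
```

```bash
cat >> h.py <<'E'
def wboard(show=None):
    setpose(); w=bot.camera("wrist"); im=w["img"]; hsv=cv2.cvtColor(im,cv2.COLOR_RGB2HSV)
    if show: save(w,show,None,1.25)
    m=cv2.inRange(hsv,(18,100,120),(34,255,255)); out=[]
    for ct in cv2.findContours(m,cv2.RETR_EXTERNAL,cv2.CHAIN_APPROX_NONE)[0]:
        if cv2.contourArea(ct)<1500: continue
        q=np.array([pt(w,u,v,.019)[:2] for u,v in ct[:,0]]).astype(np.float32)
        b=cv2.boxPoints(cv2.minAreaRect(q*1000))/1000; e=max([b[1]-b[0],b[2]-b[1]],key=np.linalg.norm)
        if e[1]<0: e=-e
        k=b.mean(0); yaw=np.degrees(np.arctan2(e[1],e[0]))
        out.append((k.round(4),"rel yaw",round(yaw-SY,2),"stand mm",(inst(k)*1000).round(1),"size",round(np.linalg.norm(b[1]-b[0]),4),round(np.linalg.norm(b[2]-b[1]),4)))
    return out
E
python3 - <<'E'
from h import *
for r in wboard("w2.png"): print(*r)
o=bot.get_obs();print(o["ee_pos"],o["tcp_rot"],o["wrist_force"])
E
```

```text
[ 0.5367 -0.1999] rel yaw 9.55 stand mm [-178.4    5.5] size 0.091 0.0952
[ 0.54877698 -0.33123752  0.25493118] [1.79655238e+02 1.17604269e-01 7.69405722e+01] [-0.99332943 -0.46061562  1.1681524 ]
```

View pics/w2.png

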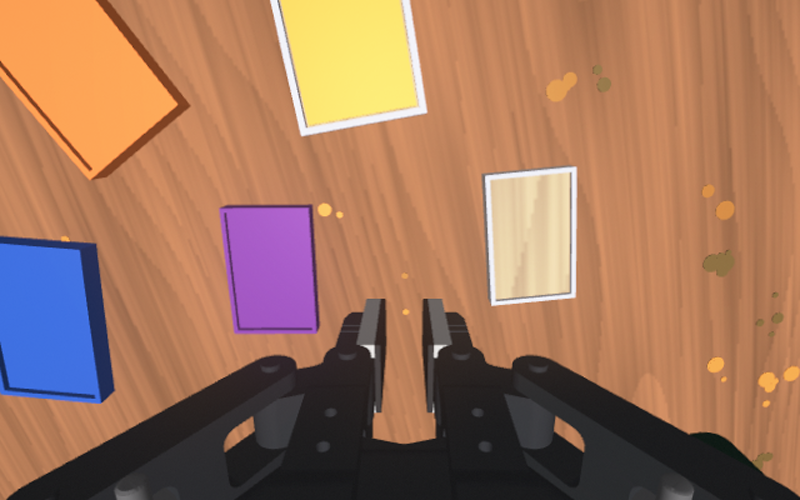

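The wrist view shows the rear edge from (302,135) to (427,112), with the front out of frame. The board is about 9.5° off and roughly 10 mm to the left. Next I'll push the front of its left side to the right.

Run:
```python
from h import *
a=st(-.108,.102); print(a,row(*a,.2,77),row(*a,.024,77))
```

```text
[ 0.45867611 -0.10947097] (array([ 195.8, -138.2,   53.7]), array([ 0.34,  0.12, -0.06])) (array([ 196.1, -139.3,  229.7]), array([ 0.34,  0.12, -0.06]))
```

Emit:
{"method": "carry_out", "body": {
  "moves": "40 -28 0 0 0 0 0;80 -56 0 0 0 0 0;118 -84 0 0 0 0 0;157 -111 0 0 0 0 0;196 -139 0 0 0 0 0;196 -139 50 0 0 0 0;196 -139 100 0 0 0 0;196 -139 150 0 0 0 0;196 -139 190 0 0 0 0;196 -139 215 0 0 0 0;196 -139 229 0 0 0 0;196 -139 229 0 0 0 0"
}}

```text
time: 6.75
ee_pos: [0.4569, -0.1069, 0.019]
tcp_rot: [-179.8, -0.0, 77.1]
wrist_force: [-0.5, -0.2, 1.6]
opening: -0.0002
grasp_force: 0.0
```

Emit:
{"method": "carry_out", "body": {
  "moves": "0 6 -5 0 0 0 0;0 11 -5 0 0 0 0;0 16 -5 0 0 0 0;0 20 -5 0 0 0 0;0 23 -5 0 0 0 0;0 26 -5 0 0 0 0;0 29 -5 0 0 0 0;0 32 -5 0 0 0 0;0 35 -5 0 0 0 0;0 35 -5 0 0 0 0;0 20 -5 0 0 0 0;0 5 -5 0 0 0 0;0 5 -50 0 0 0 0;-40 25 -100 0 0 0 0;-80 50 -150 0 0 0 0;-120 80 -200 0 0 0 60;-160 100 -240 0 0 0 60;-160 100 -240 0 0 0 60;-160 100 -240 0 0 0 60"
}}

```text
time: 8.65
ee_pos: [0.5207, -0.2894, 0.2637]
tcp_rot: [179.7, 0.1, 76.9]
wrist_force: [0.5, -0.3, -0.5]
opening: 0.0578
grasp_force: 0.0
```

Run:
```python
from h import *
for r in wboard("w3.png"): print(*r)
o=bot.get_obs();print(o["ee_pos"],o["tcp_rot"],o["wrist_force"],inst(o["ee_pos"]),o["opening"])
```

```text
[ 0.5476 -0.1889] rel yaw 3.91 stand mm [-165.2   -2.6] size 0.0908 0.1316
[ 0.52083059 -0.28971246  0.26371579] [1.79693142e+02 1.42913101e-01 7.69025598e+01] [-1.72839699  0.56322569  0.99034744] [-0.26946349  0.00061106] 0.0602713574946319
```

Run:
```python
from h import *
a=st(-.268,-.004); print(a,row(*a,.2,SY),row(*a,.020,SY))
```

```text
[ 0.52565335 -0.28933216] (array([ 1.6,  4.3, 63.7]), array([0.31, 0.14, 0.  ])) (array([  2.1,   3.3, 243.7]), array([0.31, 0.14, 0.  ]))
```

Emit:
{"method": "carry_out", "body": {
  "moves": "2 4 50 0 0 0 60;2 4 100 0 0 0 60;2 4 150 0 0 0 60;2 4 190 0 0 0 60;2 4 220 0 0 0 60;2 4 233 0 0 0 60;2 4 235 0 0 0 60;2 4 235 0 0 0 60"
}}

```text
time: 9.5
ee_pos: [0.5244, -0.2851, 0.0265]
tcp_rot: [179.9, 0.0, 77.0]
wrist_force: [-0.3, -0.4, 0.7]
opening: 0.0601
grasp_force: 0.0
```

Emit:
{"method": "carry_out", "body": {
  "moves": "0 0 6 0 0 0 60;5 1 6 0 0 0 60;10 2 6 0 0 0 60;14 2 6 0 0 0 60;17 2 6 0 0 0 60;20 2 6 0 0 0 60;23 2 6 0 0 0 60;26 2 6 0 0 0 60;29 2 6 0 0 0 60;32 2 6 0 0 0 60;32 2 6 0 0 0 60"
}}

```text
time: 10.6
ee_pos: [0.5331, -0.2537, 0.0193]
tcp_rot: [180.0, -0.0, 77.1]
wrist_force: [0.4, -1.1, 2.0]
opening: 0.0602
grasp_force: 1.0
```

Run:
```python
from h import *
for r in wboard("w4.png"): print(*r)
o=bot.get_obs();print(o["ee_pos"],o["tcp_rot"],o["wrist_force"],inst(o["ee_pos"]),o["opening"])
```

```text
[ 0.5504 -0.1961] rel yaw 90.15 stand mm [-171.6   -6.9] size 0.0907 0.0843
[ 0.53313459 -0.25368858  0.01918206] [ 1.79989995e+02 -4.49881726e-02  7.70567820e+01] [-0.57563521 -1.9108661   1.49588438] [-0.23158837 -0.00320788] 0.06009625166910507
```

View pics/w4.png

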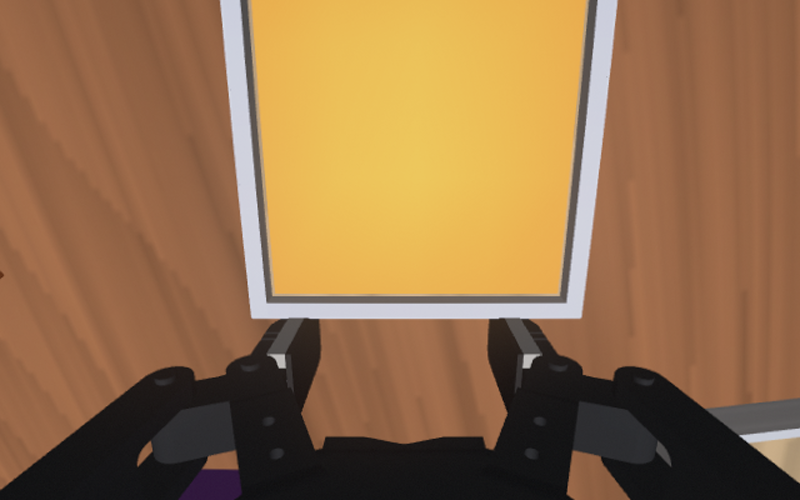

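The wrist view shows the board flush on both fingers: rear corners at (251,318) and (583,318), centred at 417 against the tool centre at 404. It is about 4 mm right of the tool. I'll lift and look at the board together with the shoes.

Emit:
{"method": "carry_out", "body": {
  "moves": "-15 0 0 0 0 0 60;-15 0 -50 0 0 0 60;-15 0 -100 0 0 0 60;-15 0 -150 0 0 0 60;0 0 -200 0 0 0 60;15 0 -250 0 0 0 60;30 0 -300 0 0 0 60;30 0 -330 0 0 0 60;30 0 -330 0 0 0 60;30 0 -330 0 0 0 60;30 0 -330 0 0 0 60"
}}

```text
time: 11.75
ee_pos: [0.5395, -0.2254, 0.3477]
tcp_rot: [-179.9, -0.0, 77.0]
wrist_force: [0.1, 0.1, -0.7]
opening: 0.06
grasp_force: 0.0
```

Run:
```python
from h import *
import pickle
for r in wboard("w5.png"): print(*r)
setpose(); w=bot.camera("wrist"); pickle.dump((w,bot_pose),open("w.pkl","wb")); save(w,"w5.png",(180,0,500,240),2.5)
o=bot.get_obs();print(o["ee_pos"],o["tcp_rot"],o["wrist_force"],inst(o["ee_pos"]),o["opening"])
```

```text
[ 0.5571 -0.1665] rel yaw 0.17 stand mm [-141.2   -6.8] size 0.0913 0.1464
[ 0.53936534 -0.22517845  0.34767228] [-1.79853441e+02 -3.68682025e-02  7.70204420e+01] [-0.64967536 -0.29725245 -0.7169462 ] [-0.20240799 -0.00281462] 0.059983248585835834
```

View pics/w5.png

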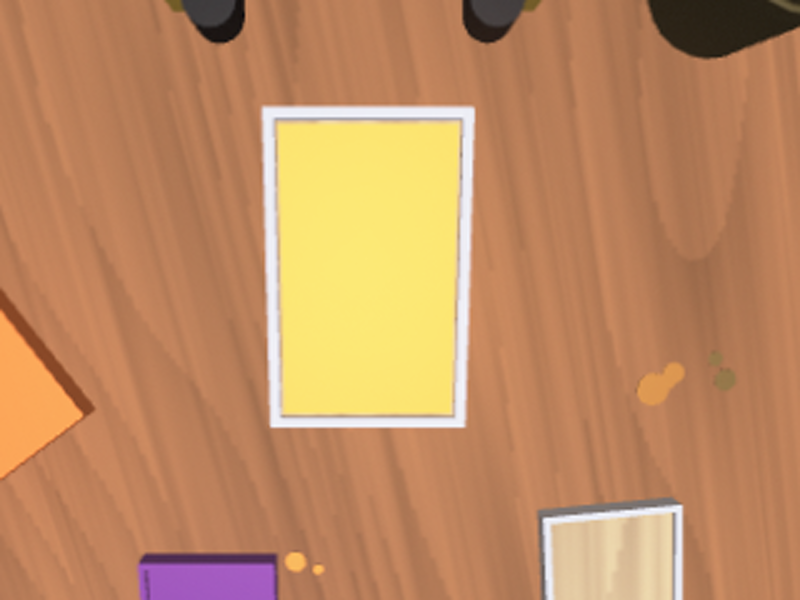

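The crop shows the board's front corners at (263,107) and (474,107) and rear corners at (271,427) and (466,427). The shoes' inner faces at bench level are at x = 245 and 463, near row 20. The gap's centre is therefore left of the board's.

Run:
```python
import h
from h import *
import pickle
w,P=pickle.load(open("w.pkl","rb")); h.bot_pose[:]=P
f=lambda u,v,z:(inst(pt(w,180+(u+.5)/2.5-.5,(v+.5)/2.5-.5,z))*1000).round(1)
print("inner",f(245,20,0),f(463,20,0)); print("tips",f(220,43,0),f(488,43,0))
print("front",f(263,107,.022),f(474,107,.022),"rear",f(271,427,.022),f(466,427,.022))
im=w["img"][:14,180:500]; 
for r in (4,7,10): print(r,[i+180 for i in np.where(im[r].max(1)<45)[0]])
```

```text
inner [-16.2  55.5] [-16.  -54.9]
tips [-26.9  68.5] [-26.6 -67.9]
front [-61.  45.] [-60.8 -59.1] rear [-221.4   44.7] [-221.1  -60.6]
4 [np.int64(273), np.int64(274), np.int64(275), np.int64(276), np.int64(366), np.int64(367), np.int64(368), np.int64(441), np.int64(442), np.int64(443), np.int64(444), np.int64(445), np.int64(446), np.int64(447), np.int64(448), np.int64(449), np.int64(450), np.int64(451), np.int64(452), np.int64(453), np.int64(454), np.int64(455), np.int64(456), np.int64(457), np.int64(458), np.int64(459), np.int64(460), np.int64(461), np.int64(462), np.int64(463), np.int64(464), np.int64(465), np.int64(466), np.int64(467), np.int64(468), np.int64(469), np.int64(470), np.int64(471), np.int64(472), np.int64(473), np.int64(474), np.int64(475), np.int64(476), np.int64(477), np.int64(478), np.int64(479), np.int64(480), np.int64(481), np.int64(482), np.int64(483), np.int64(484), np.int64(485), np.int64(486), np.int64(487), np.int64(488), np.int64(489), np.int64(490), np.int64(491), np.int64(492), np.int64(493)]
7 [np.int64(271), np.int64(272), np.int64(273), np.int64(274)
[... 1420 characters left out ...]
nt64(452), np.int64(453), np.int64(454), np.int64(455), np.int64(456), np.int64(457), np.int64(458), np.int64(459), np.int64(460), np.int64(461), np.int64(462), np.int64(463), np.int64(464), np.int64(465), np.int64(466), np.int64(467), np.int64(468), np.int64(469), np.int64(470), np.int64(471), np.int64(472), np.int64(473), np.int64(474), np.int64(475), np.int64(476), np.int64(477), np.int64(478), np.int64(479), np.int64(480), np.int64(481), np.int64(482), np.int64(483), np.int64(484), np.int64(485), np.int64(486), np.int64(487), np.int64(488), np.int64(489), np.int64(490), np.int64(491), np.int64(492), np.int64(493), np.int64(494), np.int64(495), np.int64(496), np.int64(497), np.int64(498)]
```

Run:
```python
from h import *
o=bot.get_obs(); print(o["q"].round(1)); a=st(-.141,-.085); print(a)
for y in (SY+90,SY-90): print(y,row(*a,.1,y),row(*a,.020,y))
```

```text
[-22.7  14.1  31.9 107.9   0.   80.3]
[ 0.63333012 -0.18399597]
166.9 (array([ 61.1,  82.9, 247.5]), array([ -0.09,  -0.14, -89.88])) (array([ 61. ,  83.2, 327.5]), array([ -0.09,  -0.14, -89.88]))
-13.099999999999994 (array([ 61.1,  82.9, 247.5]), array([-1.400e-01,  9.000e-02,  9.012e+01])) (array([ 61. ,  83.2, 327.5]), array([-1.400e-01,  9.000e-02,  9.012e+01]))
```

Emit:
{"method": "carry_out", "body": {
  "moves": "10 20 30 0 0 -8.5 60;20 40 60 0 0 -17 60;30 60 90 0 0 -25.5 60;45 75 120 0 0 -34 60;61 83 150 0 0 -42.5 60;61 83 180 0 0 -51 60;61 83 200 0 0 -59.5 60;61 83 220 0 0 -68 60;61 83 240 0 0 -76.5 60;61 83 260 0 0 -85 60;61 83 280 0 0 -89.9 60;61 83 300 0 0 -89.9 60;61 83 320 0 0 -89.9 60;61 83 327 0 0 -89.9 60;61 83 327 0 0 -89.9 60;61 83 327 0 0 -89.9 60"
}}

```text
time: 13.45
ee_pos: [0.6343, -0.1842, 0.0229]
tcp_rot: [-180.0, 0.0, 166.9]
wrist_force: [1.2, -0.4, 0.7]
opening: 0.06
grasp_force: 0.0
```

Run:
```python
from h import *
o=bot.get_obs(); print(o["ee_pos"],o["tcp_rot"],inst(o["ee_pos"]),o["wrist_force"]); print(row(*st(-.141,-.0635),.020,SY+90))
```

```text
[ 0.63431953 -0.18420892  0.02289999] [-1.79998636e+02  2.29638291e-02  1.66935283e+02] [-0.14098315 -0.08601193] [ 1.18083696 -0.36132164  0.74937219]
(array([22.5, -0. ,  2.9]), array([-0.  ,  0.02,  0.04]))
```

Emit:
{"method": "carry_out", "body": {
  "moves": "6 0 3 0 0 0 60;12 0 3 0 0 0 60;15 0 3 0 0 0 60;17 0 3 0 0 0 60;19 0 3 0 0 0 60;21 0 3 0 0 0 60;22.5 0 3 0 0 0 60;23.5 0 3 0 0 0 60;23.5 0 3 0 0 0 60;10 0 3 0 0 0 60;0 0 3 0 0 0 60;0 0 -40 0 0 0 60;0 0 -80 0 0 8.5 60;0 0 -120 0 0 17 60;10 30 -160 0 0 25.5 60;20 60 -200 0 0 34 60;50 70 -240 0 0 42.5 60;86 75 -280 0 0 51 60;86 75 -320 0 0 59.5 60;86 75 -328 0 0 68 60"
}}

```text
time: 15.45
ee_pos: [0.5659, -0.0909, 0.3557]
tcp_rot: [179.7, 0.1, 98.6]
wrist_force: [0.3, -0.8, -1.1]
opening: 0.0599
grasp_force: 0.0
```

Run:
```python
from h import *
print(row(*st(-.202,0),.345,SY))
```

```text
(array([-127.3,  -48.9,   10.6]), array([ 0.28,  0.04, 21.73]))
```

Emit:
{"method": "carry_out", "body": {
  "moves": "-43 -16 3 0 0 7 60;-86 -33 7 0 0 14 60;-127 -49 10 0 0 21.7 60;-127 -49 10 0 0 21.7 60;-127 -49 10 0 0 21.7 60;-127 -49 10 0 0 21.7 60"
}}

```text
time: 16.05
ee_pos: [0.5387, -0.2239, 0.3401]
tcp_rot: [-179.9, -0.0, 77.3]
wrist_force: [0.1, -0.5, -0.3]
opening: 0.0599
grasp_force: 0.0
```

Run:
```python
from h import *
for r in wboard(): print(*r)
print(bot.get_obs()["ee_pos"]); 
a=st(-.247,-.0); print(a,row(*a,.1,SY),row(*a,.020,SY))
```

```text
[ 0.5502 -0.1648] rel yaw 0.1 stand mm [-141.2    0.3] size 0.0915 0.1467
[ 0.5388505  -0.22366043  0.34027613]
[ 0.52651713 -0.26797206] (array([-46. ,  -2.2, 240.3]), array([-0.03, -0.01,  0.45])) (array([-46. ,  -2.2, 320.3]), array([-0.03, -0.01,  0.45]))
```

Emit:
{"method": "carry_out", "body": {
  "moves": "-46 -2 40 0 0 0.5 60;-46 -2 90 0 0 0.5 60;-46 -2 140 0 0 0.5 60;-46 -2 190 0 0 0.5 60;-46 -2 240 0 0 0.5 60;-46 -2 280 0 0 0.5 60;-46 -2 305 0 0 0.5 60;-46 -2 318 0 0 0.5 60;-46 -2 319 0 0 0.5 60;-46 -2 319 0 0 0.5 60;-46 -2 319 0 0 0.5 60"
}}

```text
time: 17.2
ee_pos: [0.5279, -0.2694, 0.0234]
tcp_rot: [179.8, 0.0, 76.8]
wrist_force: [-0.6, -0.2, -0.4]
opening: 0.0597
grasp_force: 0.0
```

Run:
```python
from h import *
o=bot.get_obs(); print(o["ee_pos"],o["tcp_rot"],inst(o["ee_pos"]),o["wrist_force"]); print(row(*st(-.187,0),.021,SY))
```

```text
[ 0.52786055 -0.26941848  0.02343569] [1.79826235e+02 4.10467240e-02 7.67717500e+01] [-0.24810428 -0.00163629] [-0.61406899 -0.16953001 -0.41961275]
(array([61.1, -1.8,  2.4]), array([ 0.17,  0.04, -0.13]))
```

Emit:
{"method": "carry_out", "body": {
  "moves": "4 -1 2 0 0 0 60;8 -2 2 0 0 0 60;11 -2 2 0 0 0 60;14 -2 2 0 0 0 60;17 -2 2 0 0 0 60;20 -2 2 0 0 0 60;23 -2 2 0 0 0 60;26 -2 2 0 0 0 60;29 -2 2 0 0 0 60;32 -2 2 0 0 0 60;35 -2 2 0 0 0 60;38 -2 2 0 0 0 60;41 -2 2 0 0 0 60;44 -2 2 0 0 0 60;46 -2 2 0 0 0 60;46 -2 2 0 0 0 60"
}}

```text
time: 18.8
ee_pos: [0.5354, -0.2234, 0.0193]
tcp_rot: [180.0, -0.0, 76.8]
wrist_force: [0.1, -2.0, 2.7]
opening: 0.06
grasp_force: 0.9
```

```bash
cat >> h.py <<'E'
def rear():
    """close wrist look: lateral of board from the rim's left/right edges near the rear (rear part in view)"""
    o=bot.get_obs(); print("tcp",(inst(o["ee_pos"])*1000).round(1),o["ee_pos"][2].round(4),o["tcp_rot"].round(2),"F",o["wrist_force"].round(1),"t",o["time"])
    setpose(); w=bot.camera("wrist"); m=cv2.inRange(cv2.cvtColor(w["img"],cv2.COLOR_RGB2HSV),(14,90,100),(34,255,255))
    for v in (100,140,180,220):
        xs=np.where(m[v,150:520])[0]+150
        if len(xs)>50: a,b=[inst(pt(w,x,v,.019))*1000 for x in (xs[0],xs[-1])]; print(v,a.round(1),b.round(1),"mid lat",round((a[1]+b[1])/2,1))
E
python3 -c "from h import *; rear()"
```

```text
tcp [-201.6    1.5] 0.0193 [ 1.800e+02 -3.000e-02  7.676e+01] F [ 0.1 -2.   2.7] t 18.8
100 [-132.2   45.1] [-132.4  -45.2] mid lat -0.0
140 [-146.5   45. ] [-146.7  -45. ] mid lat -0.0
180 [-161.6   45.2] [-161.8  -44.9] mid lat 0.2
220 [-177.8   45.1] [-178.   -44.8] mid lat 0.1
```

Emit:
{"method": "carry_out", "body": {
  "moves": "3 0 0 0 0 0 60;6 0 0 0 0 0 60;9 0 0 0 0 0 60;12 0 0 0 0 0 60;15 0 0 0 0 0 60;18 0 0 0 0 0 60;21 0 0 0 0 0 60;24 0 0 0 0 0 60;27 0 0 0 0 0 60;30 0 0 0 0 0 60;33 0 0 0 0 0 60;36 0 0 0 0 0 60;39 0 0 0 0 0 60;42 0 0 0 0 0 60;45 0 0 0 0 0 60;48 0 0 0 0 0 60;51 0 0 0 0 0 60;54 0 0 0 0 0 60;57 0 0 0 0 0 60;60 0 0 0 0 0 60"
}}

```text
time: 20.85
ee_pos: [0.549, -0.1652, 0.0192]
tcp_rot: [-180.0, -0.0, 76.7]
wrist_force: [-1.1, -2.9, -0.9]
opening: 0.0601
grasp_force: 1.2
```

```bash
python3 -c "from h import *; rear()"
```

```text
tcp [-141.8    1.4] 0.0192 [-180.     -0.     76.74] F [-1.1 -2.9 -0.9] t 20.85
100 [-72.4  45. ] [-72.6 -45.6] mid lat -0.3
140 [-86.7  44.8] [-86.9 -45.5] mid lat -0.3
180 [-101.8   45.1] [-102.   -45.4] mid lat -0.2
220 [-117.9   45. ] [-118.2  -45.3] mid lat -0.2
```

Emit:
{"method": "carry_out", "body": {
  "moves": "4 0 0 0 0 0 60;8 0 0 0 0 0 60;12 0 0 0 0 0 60;16 0 0 0 0 0 60;20 0 0 0 0 0 60;24 0 0 0 0 0 60;28 0 0 0 0 0 60;32 0 0 0 0 0 60;36 0 0 0 0 0 60;40 0 0 0 0 0 60;44 0 0 0 0 0 60;48 0 0 0 0 0 60;52 0 0 0 0 0 60;56 0 0 0 0 0 60;60 0 0 0 0 0 60;64 0 0 0 0 0 60;68 0 0 0 0 0 60;72 0 0 0 0 0 60;76 0 0 0 0 0 60;80 0 0 0 0 0 60"
}}

```text
time: 22.9
ee_pos: [0.5674, -0.0873, 0.0193]
tcp_rot: [-180.0, -0.0, 76.7]
wrist_force: [-0.9, -2.5, -0.4]
opening: 0.06
grasp_force: 1.0
```

```bash
python3 -c "from h import *; rear()"
```

```text
tcp [-61.7   1.1] 0.0193 [-180.     -0.     76.74] F [-0.9 -2.5 -0.4] t 22.9
100 [ 7.7 44.7] [  7.5 -45.9] mid lat -0.6
140 [-6.6 44.6] [ -6.8 -45.7] mid lat -0.6
180 [-21.7  44.8] [-21.9 -45.6] mid lat -0.4
220 [-37.9  44.8] [-38.1 -45.6] mid lat -0.4
```

Emit:
{"method": "carry_out", "body": {
  "moves": "4 0 0 0 0 0 60;8 0 0 0 0 0 60;12 0 0 0 0 0 60;16 0 0 0 0 0 60;20 0 0 0 0 0 60;24 0 0 0 0 0 60;28 0 0 0 0 0 60;32 0 0 0 0 0 60;36 0 0 0 0 0 60;40 0 0 0 0 0 60;44 0 0 0 0 0 60;48 0 0 0 0 0 60;52 0 0 0 0 0 60;56 0 0 0 0 0 60;60 0 0 0 0 0 60;64 0 0 0 0 0 60;68 0 0 0 0 0 60;72 0 0 0 0 0 60;76 0 0 0 0 0 60;76 0 0 0 0 0 60"
}}

```text
time: 24.95
ee_pos: [0.585, -0.0128, 0.0193]
tcp_rot: [180.0, -0.0, 76.8]
wrist_force: [0.4, 0.5, -1.2]
opening: 0.0598
grasp_force: 0.0
```

```bash
python3 -c "from h import *; rear()"
```

```text
tcp [14.7  0.9] 0.0193 [ 1.800e+02 -5.000e-02  7.678e+01] F [ 0.4  0.5 -1.2] t 24.95
100 [84.3 63.2] [ 84.2 -70.3] mid lat -3.6
140 [70.  65.1] [ 69.8 -72.4] mid lat -3.7
180 [54.8 67.1] [ 54.5 -74.7] mid lat -3.8
220 [38.6 69.4] [ 38.3 -77.2] mid lat -3.9
```

Rails are also yellow, so that check no longer applies. I'll make the last few millimetres slowly, watching the force.

Emit:
{"method": "carry_out", "body": {
  "moves": "1.5 0 0 0 0 0 60;3 0 0 0 0 0 60;4.5 0 0 0 0 0 60;6 0 0 0 0 0 60;7 0 0 0 0 0 60;7 0 0 0 0 0 60"
}}

```text
time: 25.6
ee_pos: [0.5864, -0.0066, 0.0192]
tcp_rot: [-180.0, -0.0, 76.7]
wrist_force: [0.6, -0.9, -0.6]
opening: 0.06
grasp_force: 0.9
```

Emit:
{"method": "carry_out", "body": {
  "moves": "1 0 0 0 0 0 60;2 0 0 0 0 0 60;2 0 0 0 0 0 60"
}}

```text
time: 25.9
ee_pos: [0.5867, -0.0052, 0.0192]
tcp_rot: [180.0, 0.1, 76.7]
wrist_force: [-0.7, -3.8, 0.6]
opening: 0.0598
grasp_force: 2.5
```

Emit:
{"method": "carry_out", "body": {
  "moves": "1 0 0 0 0 0 60;2 0 0 0 0 0 60;2 0 0 0 0 0 60"
}}

```text
time: 26.2
ee_pos: [0.5868, -0.005, 0.0192]
tcp_rot: [180.0, 0.3, 76.7]
wrist_force: [-2.6, -15.4, 2.3]
opening: 0.06
grasp_force: 7.6
```

The force has risen to 15 N with the tool stopped, so the board is pressed against the bar. I'll back off and lift to look.

Emit:
{"method": "carry_out", "body": {
  "moves": "-4 0 0 0 0 0 60;-12 0 0 0 0 0 60;-22 0 0 0 0 0 60;-30 0 0 0 0 0 60;-30 0 -40 0 0 0 60;-30 0 -90 0 0 0 60;-60 0 -140 0 0 0 60;-100 0 -190 0 0 0 60;-130 0 -240 0 0 0 60;-130 0 -290 0 0 0 60;-130 0 -290 0 0 0 60;-130 0 -290 0 0 0 60"
}}

```text
time: 27.4
ee_pos: [0.5579, -0.1309, 0.3141]
tcp_rot: [179.6, -0.0, 76.7]
wrist_force: [0.5, 0.0, 0.2]
opening: 0.0602
grasp_force: 0.0
```

Run:
```python
from h import *
setpose(); w=bot.camera("wrist"); t=bot.camera("top")
a=cv2.resize(w["img"][0:240,160:500,::-1],(510,360)); b=cv2.resize(t["img"][80:200,180:340,::-1],(290,218))
im=np.zeros((600,800,3),np.uint8); im[:360,:510]=a; im[:218,510:800]=b; cv2.imwrite("pics/f.png",im[:360])
import pickle; pickle.dump((w,bot_pose),open("w.pkl","wb"))
o=bot.get_obs(); print(o["ee_pos"],o["wrist_force"],o["time"])
```

```text
[ 0.5576048  -0.12997071  0.30951294] [ 0.08760837 -0.03919773 -0.75839975] 27.5
```

View pics/f.png

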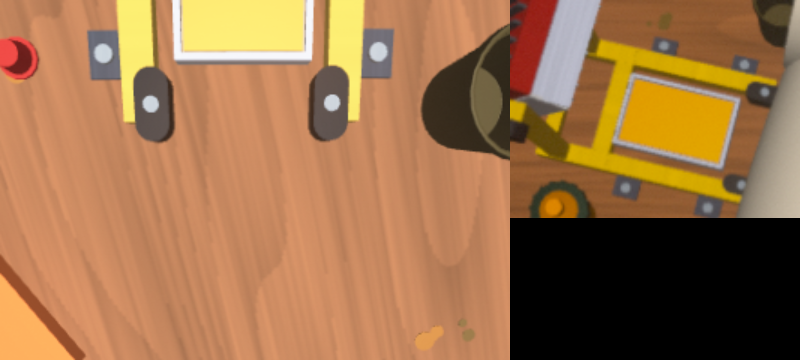

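The picture shows the board between the rails with its front rim against the bar (right inset). Its rear edge is level, from (174,57) to (311,57), just past the shoes, and the cap and beaker have not moved. One numeric check, then I'll hand in.

Run:
```python
import h, pickle
from h import *
w,P=pickle.load(open("w.pkl","rb")); h.bot_pose[:]=P
g=w["img"][:,:,2].astype(int)  # blue: white rim high, paint low
r=[]
for x in (290,300,310,320,330,340,350):
    col=g[25:60,x]; v=25+np.argmax(col)  ; r.append((inst(pt(w,x,v,.022))*1000).round(1))
print(np.array(r).T)
res=np.array(r)[:,0]
if abs(res.mean()-35)<4 and np.ptp(res)<3: print(bot.job_done())
```

```text
[[ 36.5  36.4  36.4  36.3  36.3  36.3  36.3]
 [ 35.1  23.7  12.4   1.  -10.3 -21.7 -33.1]]
the job is handed in; nothing more can be done
None
```

The carrier board is through the mouth and pressed square against the stop bar: its rear edge is level within about 0.2 mm. The beaker and cap were still in place in the last picture, nothing touched the gun cup, and the job was handed in at about 27.5 s.

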